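Tighten the wing nut of the bread-slicing guide

ROBOT

A 6-joint arm with a two-finger parallel gripper is mounted at the origin on the work surface. World frame = base frame: x ahead of the robot, y to its left, z up, the work surface at z = 0. Lengths are in m, angles in degrees, forces in N, time in s.
With the tool pointing down it reaches from about 0.3 to 0.75 m from the base axis. Payload 8.5 kg.
Tool frame: the origin (TCP) lies between the finger pads; the fingertips stand 17 mm ahead of it and the grasp point (between the pads) lies 2 mm behind it; z points along the fingers, y is the direction in which the jaws open and shut (so a half turn about z gives the same grasp; the last joint's range is limited). The gripper opens to 85 mm and grips with 20 to 120 N. Pads are 22 mm wide; open, the fingers measure 114 mm over their backs; the gripper's body (76 mm by 85 mm) begins 54 mm behind the grasp point. The pads swing forward as they close: fully open they stand 13 mm farther back than shut.
Start: joints at [-76.106, 21.807, 74.336, -0, 83.858, -12.336], TCP at [0.243, -0.493, 0.248] pointing down, gripper open.
Joint ranges: [-178.18, 178.18], [-50.72, 133.34], [12.68, 142.11], [-81.47, 261.47], [9.98, 163.14], [-165.26, 165.26]. Speed limits (degrees/s): [136.94, 136.94, 180, 180, 180, 180].

INTERFACE

Orientations are given as a 3x3 rotation matrix whose columns are the frame's x, y, z axes.
In Python, from rig import readout, eyes, env gives the robot as it stands.
- The arm moves only by the tool arm_command, never from a script. Its argument "rows" is text: rows parted by semicolons, each of 7 numbers parted by spaces: the closure, from 0 (fully open) to 1 (shut), then the shift along the tool's x, y, z in mm, then the turn, a rotation vector about the tool's x, y, z in degrees. In form: grip dx dy dz rx ry rz; .... A call has 1 to 5 rows; each row shifts and turns the commanded pose from where the row before left it, along the tool's axes as they then stand; what a row does not reach is not made up. A row lasts 1/12 s, in which the tool goes at most 41.7 mm and 7.16 degrees, less where a joint would pass 70% of its speed; a pose out of reach is approached as far as the arm can. A call with a gripper value outside its range is refused whole. The fingers move at their own pace and stop on an object; "squeeze" is the grip in N (left out, the last holds). Time passes only in rows, so rows that do not move let the fingers close. It gives the time, the measured TCP pose, the force and the opening at its end, in the units of the state.
- readout.observe(): the state, without advancing time (a new reading comes with each control period).
- eyes.get_image(name): name is "scene" or "top" or "wrist"; returns the picture (420x560x3 uint8, red, green, blue); there is no depth.
- eyes.camera_model(name): a dict with "mtx" (3x3 intrinsics, pixels), "view" (4x4, takes a point from world to camera coordinates). Camera axes: x right, y up, looking along -z (the intrinsics and any distortion apply to the point x, -y, -z); pixel columns grow to the right and rows downward; lengths in m; the calibration is good to about 2 mm. A picture is of the moment at which its call begins: read the wrist's pose just before it. camera_model takes no time and is no camera call; for the wrist camera it gives the pose at the moment of the call.
- env.close_job(): hands the job in, once; it reports no verdict.
The state is a dict: "time_s": time; "q": joint angles; "qvel": joint speeds; "joint_efforts": joint torques, N m; "position": TCP position; "tool_rot": TCP orientation; "ft_force": force on the tool from outside, world axes, zero at the start; "wrist_torque": the same for the moment, N m; "grip_width": finger opening in m.
Only numpy, scipy, OpenCV 4.12 (cv2) and the standard library are available. Lean on these libraries where they do the work, as an engineer would, in place of code of your own. Each camera call takes 0.05 s, during which the arm holds its last target. There are 200 camera calls.

TASK

The stop of the bread-slicing guide is loose: turn its brass wing nut clockwise, seen from above, until it is fully home against its firm stop (more than half a turn, less than a whole one; its wings then lie along the aluminium channel). Push the wings round from the side with fingertip strokes, as often as it takes, without pinching a wing between the fingers. Leave everything else standing and lying where it is, and finish clear of the nut.

Things in the scene. Friction and masses are not known exactly. Their poses are not given: they have to be found in the camera images.
- guide: the bread-slicing guide, fixed: a wooden board 190 x 360 x 20 mm (x -75 to +115, y +-180 mm in its frame) with an aluminium channel 200 mm long (y +-100 mm) along its y axis. Origin on the counter under the wing nut's axis, z up, yawed up to 0.4 rad. Channel: foot plate with top at z = 24 mm, upright plate with inner face at x = -48 mm, top lip folded towards +x; the +x side is open
- lip_edge (a point): middle of the lip's free edge, upper side: x = -24 mm, z = 74 mm in the guide's frame. The lip (4 mm thick, underside at z = 70 mm) runs from here back to the upright, all along the channel, and overhangs one side of the nut: the wings pass under it, but a finger coming from above cannot go there
- nut_axis (a point): point on the vertical axis of the wing nut, at half height of the wings (45 mm above the counter). A fixed steel stud 10 mm across rises on this axis to z = 60 mm; the nut's hub (28 mm across) ends at z = 37 mm. The nut does not rise or sink as it turns
- wing_tip (a point): outer end of one of the brass nut's two opposite wings, 42 mm from the axis, 45 mm above the counter. Each wing is a flat 35 mm disc standing on edge, 6 mm thick, reaching from 9 to 43 mm from the axis and from 28 to 62 mm above the counter. At nut angle 0 this wing points 45 degrees from the guide's +x towards its +y
- nut (a joint): angle of the wing nut, rad, growing as it turns clockwise seen from above (tightens). 0 is fully loose, 5.50 is fully home (hard stop, wings along the guide's y). It starts between 0.2 and 1.9. Light friction: about 0.04 N m, that is 1.5 N on a wing; it stays where it is left
- salt_jar: glass jar with a steel cap, 48 mm across, 70 mm tall, on the counter; a bystander, to be left alone; origin at the centre of its underside
- pepper_jar: brown jar with a steel cap, 48 mm across, 70 mm tall, on the counter; a bystander, to be left alone; origin at the centre of its underside
- mug: white mug, 76 mm across, 85 mm tall, on the counter; a bystander, to be left alone; origin at the centre of its underside
- bottle: clear glass bottle, 72 mm across, 190 mm tall, on the counter at the left end of the guide; a bystander, to be left alone; origin at the centre of its underside
- spoon: wooden spoon lying on the counter; a bystander, to be left alone; origin half-way along it
- brush: crumb brush lying on the board, near the left end (+y) of the channel; a bystander, to be left alone; origin half-way along it
- jar_ring: steel jar ring, 56 mm across and 12 mm high, lying on the board near its right end (-y); a bystander, to be left alone; origin at the centre of its underside

How it is judged:
By the outcome, as a careful person would: the job done as asked, in the order asked, and still so for the second after the job is handed in, with the robot touching nothing.
It also fails if it takes over 46 s, if anything falls off the work surface, if the arm or the gripper's body presses on something with over 40 N, if the wrist force passes 120 N, or if a joint passes its speed limit or range.

## Working session

There is one attempt and no reset: what is moved stays moved. The work goes in short steps, Python scripts to look and compute and a tool call to move; the robot and the scene stay as the last step left them, time stands still between calls to the robot, and variables do not carry over. Pictures are saved under pics/ and viewed, about 8 in all and at most 12, crops included, and the job is handed in when it is done.

Besides the shell and the picture viewer there is one more tool, called as a command line: name --argument value ..., lists and objects as JSON in quotes. arm_command: Moves the arm, as the interface text tells. Its arguments: {"type":"object","properties":{"rows":{"type":"string"},"squeeze":{"type":"number"}},"required":["rows"]}

```bash
mkdir -p pics; ls
python3 - <<'E'
from rig import readout, eyes
import cv2, numpy as np
s=readout.observe()
for k,v in s.items(): print(k,np.round(v,3).tolist())
for n in ("scene","top"):
    im=eyes.get_image(n); cv2.imwrite(f"pics/{n}0.png",im[:,:,::-1])
    m=eyes.camera_model(n); print(n,{k:np.round(v,4).tolist() for k,v in m.items()})
E
```

```text
pics
time_s 0.0
q [-76.106, 21.842, 74.386, -0.001, 83.858, -12.336]
qvel [0.037, 0.058, 0.037, 0.083, 0.113, 0.009]
joint_efforts [0.0, -44.847, -23.128, -0.0, 0.005, 0.0]
position [0.243, -0.493, 0.248]
tool_rot [[0.897, 0.442, -0.0], [0.442, -0.897, 0.001], [0.0, -0.001, -1.0]]
ft_force [-0.448, 0.244, -0.643]
wrist_torque [0.039, -0.024, 0.019]
grip_width 0.086
scene {'mtx': [[453.4117, 0.0, 281.7269], [0.0, 453.4117, 210.67], [0.0, 0.0, 1.0]], 'view': [[0.6979, 0.7162, 0.0047, -0.4599], [-0.4291, 0.4128, 0.8034, 0.1546], [0.5735, -0.5627, 0.5954, -1.3776], [0.0, 0.0, 0.0, 1.0]]}
top {'mtx': [[523.5171, 0.0, 280.4498], [0.0, 523.5171, 209.298], [0.0, 0.0, 1.0]], 'view': [[-0.0202, -0.9998, -0.0062, 0.0586], [0.9856, -0.021, 0.168, -0.607], [-0.168, -0.0027, 0.9858, -1.2764], [0.0, 0.0, 0.0, 1.0]]}
```

View pics/top0.png

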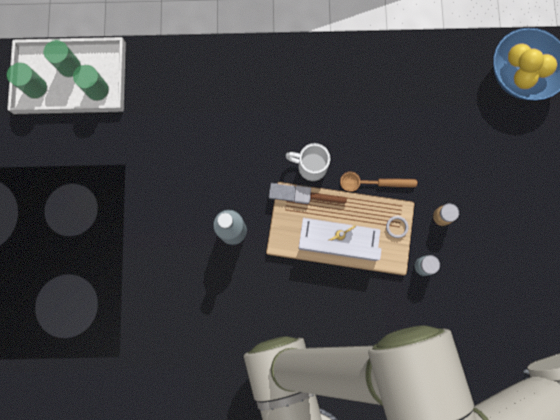

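View pics/scene0.png

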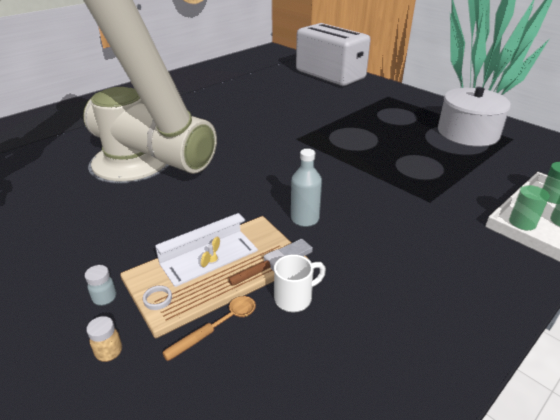

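The top view shows the guide around (341,230), the brass nut near (341,234) and the lip on the robot's side. Bottle is at (230,228), jar ring at (397,226) and the jars at (428,265) and (446,215). Next I measure.

```bash
cat > h.py <<'E'
import numpy as np, cv2
from rig import readout, eyes
def ray(n,uv,m=None):
    m=m or eyes.camera_model(n); V=np.array(m["view"]); K=np.array(m["mtx"])
    d=np.linalg.inv(K)@[uv[0],uv[1],1]; d=np.array([d[0],-d[1],-d[2]])
    R=V[:3,:3]; return -R.T@V[:3,3], R.T@d
def onz(n,uv,z,m=None):
    c,d=ray(n,uv,m); return c+d*(z-c[2])/d[2]
def proj(n,P,m=None):
    m=m or eyes.camera_model(n); V=np.array(m["view"]); K=np.array(m["mtx"])
    p=V[:3,:3]@P+V[:3,3]; p=K@[p[0],-p[1],-p[2]]; return p[:2]/p[2]
E
python3 - <<'E'
from h import *
out=[]
for n,c in (("top",(341,230)),("scene",(215,260))):
    im=cv2.imread(f"pics/{n}0.png"); hsv=cv2.cvtColor(im,cv2.COLOR_BGR2HSV)
    if n=="top":
        m=cv2.inRange(hsv,(8,40,90),(25,190,255)); m[:, :262]=0; m[:,420:]=0; m[:180]=0; m[285:]=0
        m=cv2.morphologyEx(m,cv2.MORPH_CLOSE,np.ones((5,5)))
        cs=max(cv2.findContours(m,0,2)[0],key=cv2.contourArea)
        P=np.array([onz(n,p,0.02)[:2] for p in cs[:,0].astype(float)])
        r=cv2.minAreaRect(P.astype(np.float32)*1000); print("board mm",r, cv2.boxPoints(r))
    b=cv2.inRange(hsv,(18,150,120),(32,255,255))
    cs=[k for k in cv2.findContours(b,0,1)[0] if cv2.contourArea(k)>4]
    for k in cs:
        q=k[:,0].mean(0)
        if abs(q-c).max()<60: print(n,"brass",cv2.contourArea(k),q,onz(n,q,0.045)*1000)
    x,y=c; w=70
    out.append(cv2.resize(im[y-52:y+53,x-70:x+70],None,fx=5.6/2,fy=5.6/2,interpolation=2) )
cv2.imwrite("pics/c0.png",np.hstack(out))
E
```

```text
board mm ((590.859130859375, -113.14729309082031), (363.57293701171875, 250.45391845703125), 80.13470458984375) [[ 436.33798  -270.7903  ]
 [ 683.08844  -313.70117 ]
 [ 745.38025    44.495728]
 [ 498.62982    87.406586]]
```

View pics/c0.png

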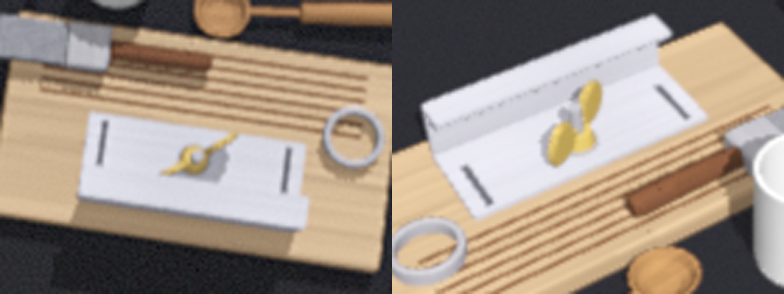

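Crop: in the top view (2.8x, origin 271,178) the wing tips are at about (329,239) and (355,227), and the stud at (341,234). So one wing points right and away, the other left and towards the lip. I'll refine these and convert them.

Run:
```python
from h import *
im=cv2.imread("pics/top0.png"); hsv=cv2.cvtColor(im,cv2.COLOR_BGR2HSV)
b=cv2.inRange(hsv,(15,110,90),(35,255,255)); roi=np.zeros_like(b); cv2.circle(roi,(342,233),18,255,-1); b&=roi
ys,xs=np.nonzero(b); print("brass px",len(xs))
pts=np.c_[xs,ys].astype(float)
vx,vy,cx,cy=cv2.fitLine(pts.astype(np.float32),cv2.DIST_L2,0,.01,.01).ravel()
t=(pts-[cx,cy])@[vx,vy]; a=np.array([cx,cy])+t.min()*np.array([vx,vy]); e=np.array([cx,cy])+t.max()*np.array([vx,vy])
A,B=onz("top",a,.045)*1000,onz("top",e,.045)*1000
print("tips",a,e,A,B,"len",np.linalg.norm(A-B),"mid",(A+B)/2)
# channel white mask, board edges
w=cv2.inRange(hsv,(0,0,150),(180,70,255)); w[:,:290]=0;w[:,388:]=0;w[:212]=0;w[265:]=0
w=cv2.morphologyEx(w,cv2.MORPH_OPEN,np.ones((3,3)))
k=max(cv2.findContours(w,0,2)[0],key=cv2.contourArea); r=cv2.minAreaRect(k); print("chan px",r,cv2.boxPoints(r).round(1).tolist())
m=cv2.inRange(hsv,(8,40,90),(25,190,255))
def line(us,vs,cond):  # bottom edge : last board px in each column
    return 0
cols=np.arange(275,402,3); P=[]
for u in cols:
    v=np.nonzero(m[200:290,u])[0]; P.append(onz("top",(u,200+v.max()+.5),.02)[:2]*1000)
P=np.array(P,np.float32); l=cv2.fitLine(P,cv2.DIST_HUBER,0,.01,.01).ravel(); print("bottom edge dir,pt",l,"angle of +y axis vs world y",np.degrees(np.arctan2(-l[0]*np.sign(l[1]),l[1]*np.sign(l[1]))))
for nm,f,rng in (("left",np.min,range(195,250,3)),("right",np.max,range(215,268,3))):
    P=[]
    for v in rng:
        u=np.nonzero(m[v,262:420])[0]; P.append(onz("top",(262+f(u)+(.5 if nm=='right' else -.5),v),.02)[:2]*1000)
    P=np.array(P,np.float32); l=cv2.fitLine(P,cv2.DIST_HUBER,0,.01,.01).ravel(); print(nm,l,np.degrees(np.arctan2(l[1],l[0])))
im2=cv2.imread("pics/scene0.png"); h2=cv2.cvtColor(im2,cv2.COLOR_BGR2HSV)
# stud top via scene crop px (575,102)/2.8 -> 
u=(145+ (575-392)/2.8, 208+102/2.8); print("scene stud top",onz("scene",u,.06)*1000, "top", onz("top",(271+197/2.8,178+157/2.8),.06)*1000)
for u in ((298.5,222),(380.5,227.5)): pass
for px in ((78,195),(307,209)): print("lip edge ends?",onz("top",(271+px[0]/2.8,178+px[1]/2.8),.074)*1000)
```

```text
brass px 48
tips [331.16588917 239.31308498] [354.50239768 226.94818602] [529.63934104 -80.32634732  45.        ] [ 559.84427255 -140.52436561   45.        ] len 67.35086705809903 mid [ 544.7418068  -110.42535647   45.        ]
chan px ((341.20806884765625, 238.14736938476562), (84.39173889160156, 32.31215286254883), 8.746162414550781) [[297.0, 247.6999969482422], [302.0, 215.8000030517578], [385.3999938964844, 228.60000610351562], [380.5, 260.5]]
bottom edge dir,pt [ 1.7114250e-01  9.8524630e-01  4.6683621e+02 -9.5739746e+01] angle of +y axis vs world y -9.854252
left [ 9.8211926e-01 -1.8825974e-01  5.7179187e+02  7.4517395e+01] -10.851241
right [ 9.8529565e-01 -1.7085810e-01  5.1678644e+02 -2.8353467e+02] -9.837714
scene stud top [ 543.49867342 -101.74639827   60.        ] top [ 540.60464677 -104.84592012   60.        ]
lip edge ends? [507.52198169   2.60373865  74.        ]
lip edge ends? [ 491.04666846 -197.81149834   74.        ]
```

Agreed geometry, in mm and world axes:
- **Axis:** about (542, -103.5). The board edges and the stud agree to about 2 mm.
- **Guide yaw:** about -9.9°.
- **Wing A:** about -53.5° in the guide frame, so the nut is at about 1.72 rad with about 216° to go.

Plan:
1. Push wing A to about -125°.
2. Lift, go behind wing B, and sweep it round the open side to -90°.

First I turn the tool to the guide's axes.

arm_command --rows "1 0 0 0 0 0 -6.75; 1 0 0 0 0 0 -6.75; 1 0 0 0 0 0 -6.75; 1 0 0 0 0 0 -6.75; 1 0 0 0 0 0 -6.75" --squeeze 20

```text
time_s: 0.52
position: [0.2431, -0.4932, 0.2479]
tool_rot: [[0.495, 0.869, -0.0], [0.869, -0.495, 0.001], [0.001, -0.001, -1.0]]
ft_force: [-1.2, -0.5, -0.8]
grip_width: 0.0258
```

arm_command --rows "1 0 0 0 0 0 -6.75; 1 0 0 0 0 0 -6.75; 1 0 0 0 0 0 -6.75; 1 0 0 0 0 0 0; 1 0 0 0 0 0 0"

```text
time_s: 0.93
position: [0.2431, -0.4933, 0.2481]
tool_rot: [[0.173, 0.985, -0.0], [0.985, -0.173, 0.001], [0.001, -0.0, -1.0]]
ft_force: [-0.4, -0.2, -0.2]
grip_width: 0.0002
```

arm_command --rows "1 28.5 17.8 0 0 0 0; 1 28.5 17.8 0 0 0 0; 1 28.5 17.8 0 0 0 0; 1 28.5 17.8 0 0 0 0; 1 28.5 17.8 0 0 0 0"

```text
time_s: 1.35
position: [0.3557, -0.3667, 0.2483]
tool_rot: [[0.174, 0.985, -0.0], [0.985, -0.174, 0.0], [0.0, -0.0, -1.0]]
ft_force: [0.7, -0.7, 0.7]
grip_width: 0.0001
```

arm_command --rows "1 28.5 17.8 0 0 0 0; 1 28.5 17.8 0 0 0 0; 1 28.5 17.8 0 0 0 0; 1 28.5 17.8 0 0 0 0; 1 28.5 17.8 0 0 0 0"

```text
time_s: 1.77
position: [0.4677, -0.2412, 0.2483]
tool_rot: [[0.174, 0.985, -0.0], [0.985, -0.174, 0.0], [0.0, -0.0, -1.0]]
ft_force: [-0.2, -0.7, -0.7]
grip_width: 0.0001
```

arm_command --rows "1 28.5 17.8 0 0 0 0; 1 28.5 17.8 0 0 0 0; 1 28.5 17.8 0 0 0 0; 1 28.5 17.8 0 0 0 0; 1 28.5 17.8 0 0 0 0"

```text
time_s: 2.18
position: [0.5796, -0.1158, 0.2482]
tool_rot: [[0.174, 0.985, -0.0], [0.985, -0.174, 0.0], [0.0, -0.0, -1.0]]
ft_force: [-0.3, 0.6, 0.4]
grip_width: 0.0
```

Run:
```python
from h import *
for n in ("wrist",):
    m=eyes.camera_model(n); im=eyes.get_image(n); cv2.imwrite("pics/w1.png",im[:,:,::-1]); np.savez("w1.npz",mtx=m["mtx"],view=m["view"])
    s=readout.observe(); print(np.round(s["position"],4),s["time_s"], np.round(s["q"],1))
    print("axis z60 expected px",proj(n,np.array([.542,-.1035,.06]),m))
```

```text
[ 0.5823 -0.1117  0.2478] 2.2333 [-22.4  26.2  67.2   0.1  86.6 -12.6]
axis z60 expected px [239.34496127 180.899453  ]
```

View pics/w1.png

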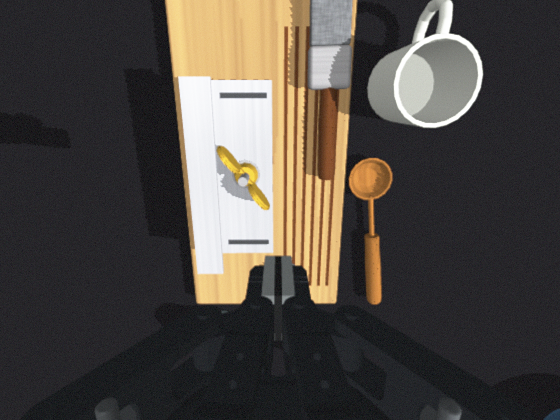

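Wrist view: stud top near (243,181), wing tips near (219,149) and (267,209), lip edge from (211,78) to (224,272). I'll cast these and re-read the pose.

Run:
```python
from h import *
z=np.load("w1.npz"); m={k:z[k] for k in z}
im=cv2.imread("pics/w1.png"); hsv=cv2.cvtColor(im,cv2.COLOR_BGR2HSV)
b=cv2.inRange(hsv,(18,140,90),(32,255,255)); roi=b*0; cv2.circle(roi,(243,179),48,255,-1); b&=roi
k=np.vstack([c for c in cv2.findContours(b,0,1)[0] if cv2.contourArea(c)>8])[:,0].astype(np.float32)
i=np.unravel_index(np.argmax(((k[:,None]-k[None])**2).sum(-1)),(len(k),len(k)))
A,B=[onz("wrist",k[j],.045,m)*1000 for j in i]; print(k[i[0]],k[i[1]],A,B,np.linalg.norm(A-B),(A+B)/2,np.degrees(np.arctan2(*(A-B)[1::-1])))
print("stud",onz("wrist",(243,181),.06,m)*1000)
l=[onz("wrist",p,.074,m)*1000 for p in ((211,78),(224,272))]; print("lip edge",l)
d=(l[0]-l[1])[:2]; print(np.linalg.norm(d),"yaw",np.degrees(np.arctan2(-d[0],d[1])))
s=readout.observe(); print(np.round(s["position"],4)); print(np.round(eyes.camera_model("wrist")["view"]-z["view"],4))
```

```text
[218. 147.] [267. 209.] [525.27328543 -67.28307296  45.        ] [ 563.04459603 -143.83390245   45.        ] 85.36217780918153 [ 544.15894073 -105.55848771   45.        ] 116.26241250519698
stud [ 545.7066069  -104.26707058   60.        ]
lip edge [array([539.64335751,  -3.84863555,  74.        ]), array([ 505.80133922, -197.73944623,   74.        ])]
196.82207363558675 yaw -9.90076129656369
[ 0.5823 -0.1117  0.2478]
[[ 0.0006  0.0037  0.001  -0.0021]
 [-0.003   0.0013  0.0021 -0.003 ]
 [-0.0025 -0.0017  0.0007 -0.    ]
 [ 0.      0.      0.      0.    ]]
```

Axis from all views: about (543.5, -104.5). The finger is now at guide (39.5, -0.4), clear of wing A, so I descend to tip height of about 43 mm.

arm_command --rows "1 0 0 37 0 0 0; 1 0 0 37 0 0 0; 1 0 0 37 0 0 0; 1 0 0 37 0 0 0; 1 0 0 0 0 0 0"

```text
time_s: 2.65
position: [0.5756, -0.1161, 0.0938]
tool_rot: [[0.173, 0.985, -0.012], [0.985, -0.173, 0.005], [0.003, -0.012, -1.0]]
ft_force: [-0.4, 0.4, -0.8]
grip_width: 0.0
```

arm_command --rows "1 0 0 20 0 0 0; 1 0 0 20 0 0 0; 1 0 0 0 0 0 0; 1 0 0 0 0 0 0"

```text
time_s: 2.98
position: [0.5791, -0.1176, 0.0616]
tool_rot: [[0.171, 0.985, 0.0], [0.985, -0.171, -0.0], [-0.0, 0.0, -1.0]]
ft_force: [-0.6, -0.7, 0.7]
grip_width: -0.0002
```

arm_command --rows "1 -5 -2 0 0 0 0; 1 -4.5 -2.5 0 0 0 0; 1 -4.7 -3.3 0 0 0 0; 1 -4.5 -5.5 0 0 0 0; 1 -4.5 -6.5 0 0 0 0"

```text
time_s: 3.4
position: [0.5551, -0.1374, 0.061]
tool_rot: [[0.17, 0.985, 0.001], [0.985, -0.17, -0.001], [-0.0, 0.002, -1.0]]
ft_force: [2.5, 1.4, 0.5]
grip_width: -0.0001
```

arm_command --rows "1 -4 -6 0 0 0 0; 1 -1.2 -4 0 0 0 0; 1 -1.2 -4.2 0 0 0 0; 1 -0.5 -3.3 0 0 0 0; 1 0 0 0 0 0 0"

```text
time_s: 3.82
position: [0.5362, -0.1407, 0.0603]
tool_rot: [[0.17, 0.985, -0.001], [0.985, -0.17, 0.0], [-0.0, -0.001, -1.0]]
ft_force: [0.5, -0.4, 1.3]
grip_width: 0.0002
```

arm_command --rows "1 0 0 0 0 0 0; 1 0 5 0 0 0 0; 1 0 5 -20 0 0 0; 1 0 0 -20 0 0 0; 1 0 0 0 0 0 0"

```text
time_s: 4.23
position: [0.5486, -0.143, 0.1035]
tool_rot: [[0.169, 0.986, 0.005], [0.986, -0.169, -0.003], [-0.002, 0.005, -1.0]]
ft_force: [0.5, -0.1, 0.5]
grip_width: -0.0
```

```bash
cat >> h.py <<'E'
ex=np.array([.985,-.172]); ey=np.array([.172,.985]); ax=np.array([543.5,-104.5])
def tog(p): r=np.array(p)[:2]*1000-ax; return (r@ex).round(1),(r@ey).round(1)
E
python3 - <<'E'
from h import *
s=readout.observe(); print(np.round(s["position"],4),tog(s["position"]),s["time_s"])
t=eyes.get_image("top"); w=eyes.get_image("wrist")
c=cv2.resize(t[190:280,285:405],(560,420),interpolation=2)
cv2.imwrite("pics/c2.png",np.hstack([cv2.resize(c,(400,300)),cv2.resize(w,(400,300))])[:,:,::-1])
E
```

```text
[ 0.5486 -0.143   0.1035] (np.float64(11.7), np.float64(-37.0)) 4.2333
```

View pics/c2.png

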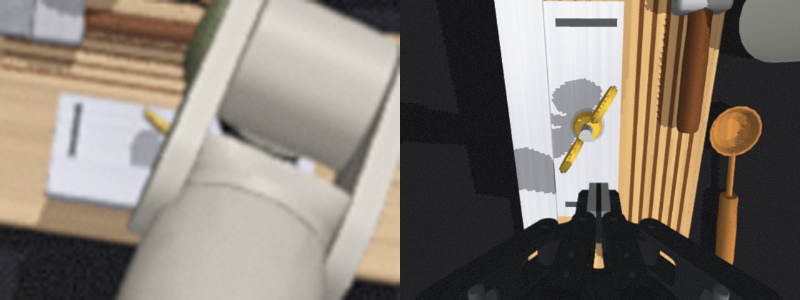

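Wrist crop: stud (586,134), wing B tip (615,88), wing A tip (563,170). So wing B is at about 57° in the guide frame, as planned. Next I go behind wing B at guide (-4, 41), clear of the lip, and descend slowly.

arm_command --rows "1 19.5 -3.9 0 0 0 0; 1 19.5 -3.9 0 0 0 0; 1 19.5 -3.9 0 0 0 0; 1 19.5 -3.9 0 0 0 0; 1 0 0 0 0 0 0"

```text
time_s: 4.75
position: [0.5437, -0.0598, 0.0992]
tool_rot: [[0.167, 0.986, -0.003], [0.986, -0.167, 0.002], [0.001, -0.003, -1.0]]
ft_force: [-0.7, 0.3, -0.7]
grip_width: 0.0002
```

arm_command --rows "1 0 0 0 0 0 0; 1 0 0 4 0 0 0; 1 0 0 0 0 0 0"

```text
time_s: 5.0
position: [0.5443, -0.0636, 0.0953]
tool_rot: [[0.171, 0.985, -0.001], [0.985, -0.171, 0.0], [0.0, -0.001, -1.0]]
ft_force: [-0.1, 0.2, 0.3]
grip_width: 0.0001
```

Run:
```python
from h import *
s=readout.observe(); print(np.round(s["position"],4),tog(s["position"]),s["time_s"],np.round(s["q"],1))
```

```text
[ 0.5443 -0.0636  0.0953] (np.float64(-6.2), np.float64(40.4)) 5.0 [-19.   30.7  87.3  -0.   62.   -9.2]
```

arm_command --rows "1 0 1.5 5 0 0 0; 1 0 0 8 0 0 0; 1 0 0 8 0 0 0; 1 0 0 8 0 0 0; 1 0 0 6 0 0 0"

```text
time_s: 5.42
position: [0.5457, -0.0632, 0.0599]
tool_rot: [[0.17, 0.985, -0.001], [0.985, -0.17, 0.0], [0.0, -0.001, -1.0]]
ft_force: [-0.2, 0.2, -0.7]
grip_width: 0.0
```

arm_command --rows "1 0 0 0 0 0 0; 1 0 0 0 0 0 0"

```text
time_s: 5.58
position: [0.546, -0.0631, 0.0609]
tool_rot: [[0.17, 0.985, -0.001], [0.985, -0.17, 0.0], [0.0, -0.001, -1.0]]
ft_force: [-0.4, 0.7, 0.3]
grip_width: -0.0001
```

Run:
```python
from h import *
s=readout.observe(); print(np.round(s["position"],4),tog(s["position"]),s["time_s"],np.round(s["ft_force"],1))
hx,hy=14.5,11
p=None
for th in (57,45,30,15,0,-15,-30,-45,-60,-75,-85,-90):
    t=np.radians(th); u=np.array([np.cos(t),np.sin(t)]); n=np.array([-u[1],u[0]])
    c=31*u+(3+hx*abs(n[0])+hy*abs(n[1]))*n; print(th,c.round(1), None if p is None else (c-p).round(1)); p=c
```

```text
[ 0.546  -0.0631  0.0609] (np.float64(-4.7), np.float64(41.2)) 5.5833 [-0.4  0.7  0.3]
57 [-0.9 37.5] None
45 [ 7.  36.8] [ 7.9 -0.7]
30 [17.  32.6] [ 9.9 -4.2]
15 [25.4 24.8] [ 8.5 -7.8]
0 [31. 14.] [  5.6 -10.8]
-15 [34.4  8.8] [ 3.4 -5.2]
-30 [36.7  1.6] [ 2.3 -7.1]
-45 [36.8 -7. ] [ 0.1 -8.7]
-60 [ 33.7 -16.3] [-3.1 -9.3]
-75 [ 27.2 -24.8] [-6.5 -8.5]
-85 [ 21.  -29.3] [-6.2 -4.5]
-90 [ 17.5 -31. ] [-3.5 -1.7]
```

arm_command --rows "1 -3.7 3.8 0 0 0 0; 1 -0.4 4 0 0 0 0; 1 -0.4 4 0 0 0 0; 1 -2.1 5 0 0 0 0; 1 -2.1 5 0 0 0 0"

```text
time_s: 6.0
position: [0.5665, -0.0755, 0.0614]
tool_rot: [[0.17, 0.986, -0.0], [0.986, -0.17, 0.0], [0.0, -0.0, -1.0]]
ft_force: [-1.6, 0.8, 0.6]
grip_width: -0.0001
```

arm_command --rows "1 -3.9 4.2 0 0 0 0; 1 -3.9 4.2 0 0 0 0; 1 -5.4 2.8 0 0 0 0; 1 -5.4 2.8 0 0 0 0; 1 -2.6 1.7 0 0 0 0"

```text
time_s: 6.42
position: [0.5782, -0.0998, 0.0613]
tool_rot: [[0.17, 0.985, 0.0], [0.985, -0.17, 0.0], [0.0, 0.0, -1.0]]
ft_force: [-0.9, 1.9, -0.5]
grip_width: -0.0002
```

arm_command --rows "1 -2.6 1.7 0 0 0 0; 1 -3.5 1.2 0 0 0 0; 1 -3.5 1.2 0 0 0 0; 1 -4.4 0 0 0 0 0; 1 -4.4 0 0 0 0 0"

```text
time_s: 6.83
position: [0.5789, -0.1181, 0.0614]
tool_rot: [[0.17, 0.986, 0.0], [0.986, -0.17, 0.0], [0.0, 0.0, -1.0]]
ft_force: [0.9, 2.1, 0.7]
grip_width: 0.0001
```

arm_command --rows "1 -4.6 -1.5 0 0 0 0; 1 -4.6 -1.5 0 0 0 0; 1 -4.2 -3.2 0 0 0 0; 1 -4.2 -3.2 0 0 0 0; 1 0 0 0 0 0 0"

```text
time_s: 7.25
position: [0.5659, -0.1344, 0.0614]
tool_rot: [[0.17, 0.985, -0.0], [0.985, -0.17, -0.0], [-0.0, -0.0, -1.0]]
ft_force: [-0.4, 0.0, -1.5]
grip_width: 0.0001
```

Run:
```python
from h import *
s=readout.observe(); print(np.round(s["position"],4),tog(s["position"]),s["time_s"],np.round(s["ft_force"],1))
w=eyes.get_image("wrist"); cv2.imwrite("pics/w3.png",w[:,:,::-1])
```

```text
[ 0.5659 -0.1344  0.0614] (np.float64(27.3), np.float64(-25.6)) 7.25 [-0.4  0.  -1.5]
```

View pics/w3.png

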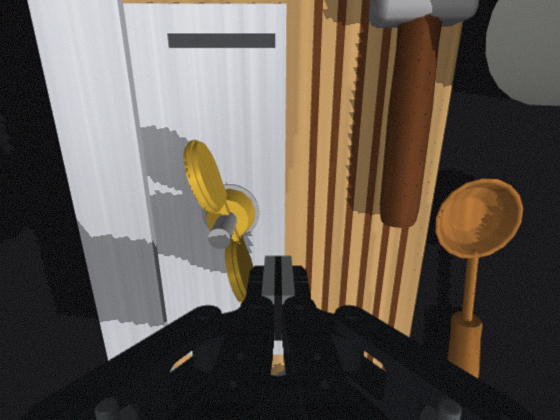

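The sweep works: wing B tip is near (240,298) against the finger and wing A near (200,160), so B is at about -75°. Now I push towards -x onto the stop, watching the force.

arm_command --rows "1 -3 -4 0 0 0 0; 1 -2 -3 0 0 0 0; 1 0 -2 0 0 0 0; 1 0 0 0 0 0 0"

```text
time_s: 7.63
position: [0.5565, -0.1371, 0.0614]
tool_rot: [[0.17, 0.985, -0.0], [0.985, -0.17, -0.0], [-0.0, -0.0, -1.0]]
ft_force: [-0.2, -0.6, -0.4]
grip_width: 0.0
```

arm_command --rows "1 0 -2 0 0 0 0; 1 0 -1 0 0 0 0; 1 0 0 0 0 0 0"

```text
time_s: 7.88
position: [0.5553, -0.1369, 0.0615]
tool_rot: [[0.17, 0.985, 0.004], [0.985, -0.17, -0.001], [-0.001, 0.004, -1.0]]
ft_force: [6.8, -2.2, -4.7]
grip_width: 0.0001
```

arm_command --rows "1 0 -1.5 0 0 0 0; 1 0 0 0 0 0 0; 1 0 0 0 0 0 0"

```text
time_s: 8.13
position: [0.555, -0.1369, 0.0617]
tool_rot: [[0.17, 0.985, 0.007], [0.985, -0.17, -0.002], [-0.001, 0.007, -1.0]]
ft_force: [12.4, -0.6, -6.2]
grip_width: -0.0001
```

Firm stop: 12 N with no further motion, against about 1.5 N when the nut turns. I back off, lift and check.

arm_command --rows "1 0 5 0 0 0 0; 1 0 8 0 0 0 0; 1 0 0 0 0 0 0; 1 0 0 -20 0 0 0; 1 0 0 -30 0 0 0"

```text
time_s: 8.55
position: [0.5638, -0.1377, 0.1093]
tool_rot: [[0.17, 0.985, -0.006], [0.986, -0.17, 0.003], [0.002, -0.007, -1.0]]
ft_force: [0.2, -0.1, 0.7]
grip_width: 0.0
```

arm_command --rows "1 0 0 -35 0 0 0; 1 0 0 -35 0 0 0; 1 -20 0 -20 0 0 0; 1 0 0 0 0 0 0; 1 0 0 0 0 0 0"

```text
time_s: 8.97
position: [0.5617, -0.1586, 0.2019]
tool_rot: [[0.171, 0.985, 0.001], [0.985, -0.171, -0.001], [-0.0, 0.001, -1.0]]
ft_force: [0.2, 0.7, 0.6]
grip_width: 0.0001
```

Run:
```python
from h import *
s=readout.observe(); m=eyes.camera_model("wrist"); im=eyes.get_image("wrist")[:,:,::-1].copy(); cv2.imwrite("pics/w4.png",im)
print(np.round(s["position"],4),tog(s["position"]),s["time_s"],np.round(s["ft_force"],1))
hsv=cv2.cvtColor(im,cv2.COLOR_BGR2HSV); c=proj("wrist",np.array([.5435,-.1045,.045]),m); print("axis px",c)
b=cv2.inRange(hsv,(18,140,90),(32,255,255)); roi=b*0; cv2.circle(roi,tuple(int(v) for v in c),52,255,-1); b&=roi
k=np.vstack([q for q in cv2.findContours(b,0,1)[0] if cv2.contourArea(q)>8])[:,0].astype(np.float32)
i=np.unravel_index(np.argmax(((k[:,None]-k[None])**2).sum(-1)),(len(k),len(k)))
A,B=[onz("wrist",k[j],.045,m)*1000 for j in i]; d=(A-B)[:2]; d*=np.sign(d[1])
print(k[i[0]],k[i[1]],np.linalg.norm(d),(A+B)/2,"guide angle",np.degrees(np.arctan2(d[1],d[0]))+9.9)
```

```text
[ 0.5617 -0.1586  0.2019] (np.float64(27.3), np.float64(-50.1)) 8.9667 [0.2 0.7 0.6]
axis px [246.35917929 140.82884383]
[246.  90.] [250. 187.] 85.21148281350787 [ 545.01808448 -104.83896365   45.        ] guide angle 90.6235344496996
```

View pics/w4.png

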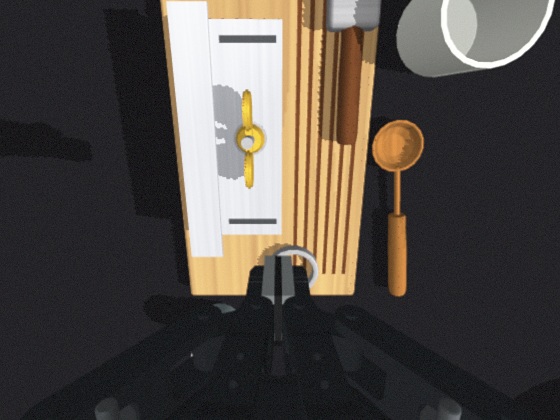

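Wings run from (246,90) to (250,187), parallel to the channel (90.6° in the guide frame). Brush, spoon and mug are where they were, the ring is unmoved and the gripper is well clear, so I hand in.

```bash
python3 -c "
from rig import env; print(env.close_job())"
```

```text
the job is handed in; nothing more can be done
None
```

The wing nut is fully home against its stop, and the job is handed in at about 9 s of the 46 s allowed. I turned it about 216° clockwise from roughly 1.72 rad. The shut fingertips did it in two pushing strokes: wing A to about -125°, then wing B round the open side to the stop. No wing was pinched.

**Last checks:**
- **Stop:** the finger stalled on the wing at 12 N with no further motion, against about 2 N while the nut was turning.
- **Wings:** after backing off, they measured 90.6° in the guide's frame (90° is home). The 0.6° is within what I can measure.
- **Bystanders:** brush, spoon, mug and jar ring looked undisturbed in the last wrist picture. The bottle and the two jars were not clearly in view, so I did not check them at the end. The planned path kept clear of them, and the wrist force readings showed no sign of other contact.
- **Arm:** it ended about 0.2 m above the counter with the fingers shut, touching nothing.

The different views of the nut's axis disagreed by 2–4 mm, so I worked from a compromise value; no other check disagreed.

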